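# Refit the lid of the source box for pinning

### The arm

A 6-joint arm with a two-finger parallel gripper is mounted at the origin on the work surface. World frame = base frame: x ahead of the robot, y to its left, z up, the work surface at z = 0. Lengths are in mm, angles in rad, forces in N, time in s.
With the tool pointing down it reaches from about 275 to 850 mm from the base axis. Payload 5.2 kg.
Tool frame: the origin (TCP) lies between the finger pads; the fingertips stand 8 mm ahead of it and the grasp point (between the pads) lies 11 mm behind it; z points along the fingers, y is the line along which they close (so a half turn about z gives the same grasp; the last joint's range is limited). The gripper opens to 85 mm and grips with 20 to 120 N. Pads are 22 mm wide; open, the fingers measure 114 mm over their backs; the gripper's body (76 mm by 85 mm) begins 54 mm behind the grasp point. The pads swing forward as they close: fully open they stand 13 mm farther back than shut.
Start: joints at [-1.365, 0.259, 1.535, -0, 1.348, -0.203], TCP at [218.65, -504.675, 215.31] pointing down, gripper open.
Joint ranges: [-3.14, 3.14], [-0.91, 2.08], [0.19, 2.58], [-1.22, 4.36], [0.22, 2.71], [-3.12, 3.12]. Speed limits (rad/s): [2.57, 2.57, 3.14, 3.14, 3.14, 3.14].

### API

Orientations are given as a unit quaternion [x, y, z, w].
In Python, from bench import sense, snapshot, close_job gives the robot as it stands.
- The arm moves only by the tool arm_command, never from a script. Its argument "targets" is a list of rows, each a list of 7 numbers: the shift along the tool's x, y, z in m, then the turn, a rotation vector about the tool's x, y, z in degrees, then the gripper command: -1 is fully open, 1 is shut, values between are in proportion. A call has 1 to 10 rows; each row is the pose to reach, as a shift and turn from the pose commanded when the call began, along the tool's axes at that moment; what a row does not reach only later rows make up. A row lasts 1/8 s, in which the tool goes at most 62.5 mm and 10.7 degrees, less where a joint would pass 70% of its speed; a pose out of reach is approached as far as the arm can. A call with a gripper value outside its range is refused whole. The fingers move at their own pace and stop on an object; the grip force is fixed at half the most. Time passes only in rows, so rows that repeat a pose let the fingers close. It gives the time, the measured TCP pose, the force, the opening and the grip force at its end, in the units of the state.
- sense(): the state, without advancing time (a new reading comes with each control period).
- snapshot(name): name is "side" or "top" or "wrist"; returns a dict with "image" (480x640x3 uint8, red, green, blue), "range_z" (480x640 float32, mm along the optical axis (not along the pixel's ray), 0 where there is no reading), "mtx" (3x3 intrinsics, pixels), "dist_coeffs" ([k1, k2, p1, p2, k3] as OpenCV has them; the pictures are not rectified), "world_from_camera" (4x4, takes a point from camera to world coordinates). Camera axes: x right, y down, z forward; pixel columns grow to the right and rows downward; lengths in mm; the calibration is good to about 2 mm. A picture is of the moment at which its call begins.
- close_job(): hands the job in; it is judged then, once.
The state is a dict: "clock": time; "joints": joint angles; "dq": joint speeds; "joint_torque": joint torques, N m; "tcp_pos": TCP position; "orientation": TCP orientation; "force": force on the tool from outside, world axes, zero at the start; "ft_torque": the same for the moment, N m; "grip_width": opening from 0.0 (shut) to 1.0 (fully open); "grip_force": force on a finger pad.
Only numpy, scipy, OpenCV 4.12 (cv2) and the standard library are available. Lean on these libraries where they do the work, as an engineer would, in place of code of your own. Each camera call takes 0.05 s, during which the arm holds its last target. There are 200 camera calls.

### The job

The hinge pin of the open wooden source box has been drawn and its wooden lid lies beside it. Take the lid by its bar handle and set it on the box so that it sits level on the rim, with its hinge knuckles between the box's knuckles and the pin holes in one line. Finish while still gripping the handle and pressing the lid firmly down, lined up, so that a colleague can slide the pin in; do not let go, and leave everything else on the table where it is.

Things in the scene. Friction and masses are not known exactly. Their poses are not given: they have to be found in the camera images.
- lid: wooden lid lying right way up on the table, about 0.32 kg: a board 120 mm (x, front to back) by 160 mm (y), 14 mm thick, with a steel bow handle on top, and under it a plywood lining 84 x 124 mm, 10 mm thick, on which it lies (8 mm clear of the box's inner walls when centred). Origin: centre of the lining's underside. x points to its hinged back edge, y along the hinge, z up.
- lid_handle (a point): middle of the handle's bar, 58 mm above the lid's origin and 34 mm above the board's top face. The bar is 12 x 12 mm in section and 100 mm long, along y, with 28 mm free beneath it, on two 12 mm posts 88 mm apart (centre to centre). Same axes as the lid. With the lid fitted, this point is 128 mm above the table, straight above box_rim.
- lid_hinge (a point): middle of the lid's hinge axis, level with the board's underside: 68 mm in +x from the lid's centre and 48 mm below lid_handle. The lid has two brass knuckles 14 mm in diameter and 18 mm long, centred 22 mm either side of this point along y, with a 7 mm pin hole along y. Same axes as the lid.
- source_box: open wooden box 120 mm (x, front to back) by 160 mm (y), 80 mm high, 10 mm walls, heavy and immovable; four small lead pots low inside, tops 22 mm below the rim. Origin: centre of its underside. x points to its hinged back, y along the hinge, z up. With the lid fitted, lid_hinge coincides with box_hinge and the axes of lid and box agree.
- box_hinge (a point): middle of the box's hinge axis, at rim height, 80 mm above the table and 8 mm behind the back wall's outer face. Three brass knuckles 14 mm in diameter, 20 mm long, centred here and 44 mm either side along y; the lid's two enter the 24 mm gaps, 3 mm to spare each side. A lid knuckle in line is 1 mm off the back wall and stops against it if drawn too far to the front. Axes as the box.
- box_rim (a point): centre of the box's mouth, at rim height, 80 mm above the table; 68 mm in -x from box_hinge. Axes as the box.
- pin: the brass hinge pin, a 6 mm rod 120 mm long with one end bent over, lying on the table (bystander; origin half-way along, on its underside)
- pot: a closed dark lead pot, 43 mm across and 52 mm tall (bystander; origin at the centre of its underside)
- hammer: a small hammer, 240 mm long, lying down (bystander)
- screwdriver: a screwdriver, 190 mm long, lying down (bystander)
- tongs: flat steel source tongs, 250 mm long and 6 mm thick, lying down (bystander)
- tin_lid: the dark sheet-metal lid of the biscuit tin, an octagon 154 mm across and 14 mm high, lying on the table (bystander)
- gm_stand: a grey sample stand with an upright counter tube, 115 x 105 mm at the base and 217 mm tall (bystander; origin at the centre of its underside)

How it is judged:
By the outcome, as a careful person would: the job done as asked, in the order asked, and still so for the second after the job is handed in, while the arm keeps its last pose, push and grip.
It also fails if it takes over 40 s, if anything falls off the work surface, if the arm or the gripper's body presses on something with over 40 N, if the wrist force passes 120 N, or if a joint passes its speed limit or range.

## Working session

There is one attempt and no reset: what is moved stays moved. The work goes in short steps, Python scripts to look and compute and a tool call to move; the robot and the scene stay as the last step left them, time stands still between calls to the robot, and variables do not carry over. Pictures are saved under pics/ and viewed, at most 10 in all, crops included, and the job is handed in when it is done.

Besides the shell and the picture viewer there is one more tool, called as name(argument=value, ...), one argument or row to a line, values as JSON. arm_command: Moves the arm, as the interface text tells. Its arguments: {"type":"object","properties":{"targets":{"type":"array"}},"required":["targets"]}

```bash
mkdir -p pics
cat > h.py <<'E'
import numpy as np, cv2
from bench import sense, snapshot
def cloud(s):
    h,w=s["range_z"].shape
    uv=np.mgrid[0:h,0:w][::-1].reshape(2,-1).T.astype(np.float64)
    n=cv2.undistortPoints(uv.reshape(-1,1,2),s["mtx"],s["dist_coeffs"]).reshape(-1,2)
    z=s["range_z"].reshape(-1,1)
    p=np.hstack([n*z,z,np.ones_like(z)])@s["world_from_camera"].T
    return p[:,:3].reshape(h,w,3)
def save(s,n): cv2.imwrite("pics/"+n+".png",s["image"][:,:,::-1])
E
python3 - <<'E'
from h import *
st=sense(); print(st)
for n in("top","side"):
    s=snapshot(n); save(s,n+"0"); np.savez("pics/%s0.npz"%n,**s); print(n,s["world_from_camera"].round(3).tolist(),s["mtx"].tolist(),s["dist_coeffs"])
E
```

```text
{'clock': 0.0, 'joints': array([-1.36482233e+00,  2.59363517e-01,  1.53609946e+00,  8.97230671e-06,
        1.34799789e+00, -2.02797465e-01]), 'dq': array([-4.09789531e-04, -1.12716401e-03,  1.59353544e-03, -1.54563817e-05,
        1.50015987e-03,  2.68153125e-04]), 'joint_torque': array([-3.75440150e-04, -4.46028078e+01, -2.90568084e+01, -4.03781978e-04,
        1.15059083e-02,  7.75735487e-06]), 'tcp_pos': array([ 218.523601  , -504.11172206,  214.45711082]), 'orientation': array([ 9.79185620e-01,  2.02964650e-01,  2.89072817e-06, -9.34112024e-04]), 'force': array([ 0.29943552,  0.16598511, -0.25275697]), 'ft_torque': array([-0.02242379,  0.01604537, -0.0206533 ]), 'grip_force': 0.0, 'grip_width': 1.0014387470597068}
top [[0.027, -0.985, 0.172, 331.724], [-1.0, -0.025, 0.013, -9.716], [-0.008, -0.173, -0.985, 1369.726], [0.0, 0.0, 0.0, 1.0]] [[567.0750932740834, 0.0, 324.35728318228917], [0.0, 567.0750932740834, 234.79415439337424], [0.0, 0.0, 1.0]] [-0.11899472  0.          0.          0.          0.        ]
side [[-0.723, -0.528, 0.446, 81.279], [-0.691, 0.544, -0.476, 493.451], [0.009, -0.653, -0.758, 855.89], [0.0, 0.0, 0.0, 1.0]] [[497.21827396637565, 0.0, 321.7918881031887], [0.0, 497.21827396637565, 232.82830591619424], [0.0, 0.0, 1.0]] [0.01002325 0.         0.         0.         0.        ]
```

View pics/top0.png

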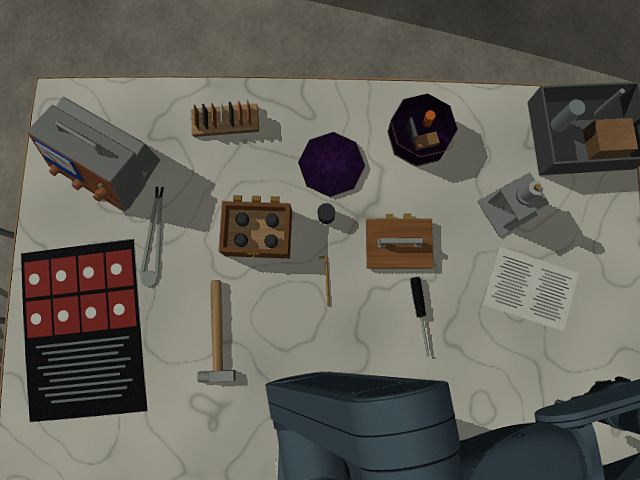

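View pics/side0.png

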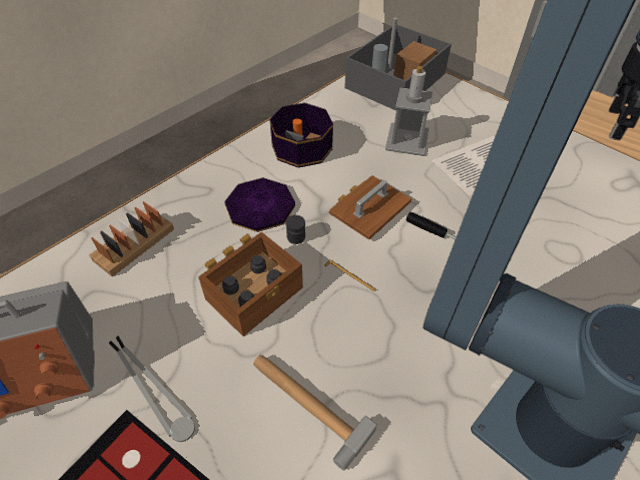

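The top view shows the box at pixel (256,228) with three knuckles on its far side. The lid is at (400,243) with two knuckles on its far side, and its handle bar spans (378–424, 242). The side view confirms both, and the paths between them are clear apart from the pot at (326,213). Next I measure both.

```bash
cat >> h.py <<'E'
def rect(P):
    r=cv2.minAreaRect(P[:,:2].astype(np.float32)); b=cv2.boxPoints(r)
    e=b[1]-b[0]; f=b[2]-b[1]; L=e if np.hypot(*e)>np.hypot(*f) else f
    a=np.degrees(np.arctan2(L[1],L[0]))%180
    return np.round(r[0],1),np.round(sorted(r[1]),1),round(a,2)
def big(m):
    n,l,st,_=cv2.connectedComponentsWithStats(m.astype(np.uint8)); return l==1+np.argmax(st[1:,4])
def sel(C,m,roi,lo,hi):
    q=np.zeros(m.shape,bool);u0,v0,u1,v1=roi;q[v0:v1,u0:u1]=True
    return q&m&(C[...,2]>lo)&(C[...,2]<hi)
E
python3 - <<'E'
from h import *
for n,rl,rb in(("top",(355,200,450,285),(210,185,300,275)),("side",(325,165,415,245),(190,225,310,340))):
    s=np.load("pics/%s0.npz"%n); C=cloud(s); ok=s["range_z"]>0
    I=cv2.cvtColor(s["image"],cv2.COLOR_RGB2HSV)
    for nm,roi,lo,hi in(("board",rl,18,30),("bar",rl,50,72),("boxrim",rb,72,88)):
        m=sel(C,ok,roi,lo,hi); 
        if nm!="bar": m&=(I[...,1]>60)
        m=big(m); P=C[m]; print(n,nm,len(P),rect(P),"medz",np.median(P[:,2]).round(1),"mean",P.mean(0).round(1))
    # brass knuckles: print points beyond edges
    for nm,roi in(("lidknuck",rl),("boxknuck",rb)):
        m=sel(C,ok,roi,10,95)&(I[...,0]>17)&(I[...,0]<30)&(I[...,1]>90)&(I[...,2]>90)
        k,l,st,c=cv2.connectedComponentsWithStats(m.astype(np.uint8))
        for i in range(1,k):
            if st[i,4]>15: P=C[l==i]; print(n,nm,st[i,4],c[i].round(1),P.mean(0).round(1),P.min(0).round(0),P.max(0).round(0))
E
```

```text
top board 2864 (array([ 558.8, -172.1]), array([131.3, 159.1]), np.float32(91.4)) medz 24.6 mean [ 552.8 -171.8   24.6]
top bar 230 (array([ 552.3, -172.6]), array([11.9, 99. ]), np.float32(91.5)) medz 64.3 mean [ 552.  -171.4   63.7]
top boxrim 1166 (array([575.4, 171.1]), array([141.4, 161.9]), np.float32(89.58)) medz 80.6 mean [576.4 170.8  80.6]
top lidknuck 36 [389.1 216.1] [ 618.5 -148.2   19.1] [ 612. -157.   11.] [ 625. -140.   28.]
top lidknuck 42 [407.7 216.3] [ 618.9 -193.5   20. ] [ 613. -211.   12.] [ 626. -181.   29.]
top boxknuck 28 [236.8 197.3] [640. 214.  87.] [636. 206.  83.] [644. 223.  92.]
top boxknuck 32 [255.5 197.5] [640.3 169.9  87.8] [636. 161.  82.] [645. 179.  94.]
top boxknuck 32 [274.4 198.4] [639.3 125.8  87.4] [635. 117.  83.] [643. 136.  94.]
side board 2278 (array([ 556.1, -172.7]), array([129.5, 164.8]), np.float32(90.85)) medz 24.8 mean [ 547.3 -164.8   24.6]
side bar 254 (array([ 552.6, -172.1]), array([ 13.9, 101. ]), np.float32(91.26)) medz 63.6 mean [ 550.6 -168.7   62.1]
side boxrim 1803 (array([576.3, 170.2]), array([139.4, 162. ]), np.float32(89.32)) medz 80.0 mean [575.2 174.5  79.7]
side boxknuck 23 [245.3 238.1] [636.7 126.7  84.8] [633. 117.  77.] [645. 135.  89.]
side boxknuck 17 [227.7 249.7] [637.9 171.1  86.2] [634. 162.  81.] [641. 180.  89.]
side boxknuck 19 [209.1 263.1] [638.1 217.   85.6] [633. 206.  77.] [645. 224.  91.]
```

Lid handle is at about (552.4, -172.3), bar top at z 64 as expected, lid yaw +1.4°. Box hinge knuckles centre at about (640, 170), box yaw about -0.5°, rim at z 80. Sizes match, so I'm moving above the handle.

arm_command(
  targets=[
    [0.4384, -0.1723, 0, 0, 0, -68, -1],
    [0.4384, -0.1723, 0, 0, 0, -68, -1],
    [0.4384, -0.1723, 0, 0, 0, -68, -1],
    [0.4384, -0.1723, 0, 0, 0, -68, -1],
    [0.4384, -0.1723, 0, 0, 0, -68, -1],
    [0.4384, -0.1723, 0, 0, 0, -68, -1],
    [0.4384, -0.1723, 0, 0, 0, -68, -1],
    [0.4384, -0.1723, 0, 0, 0, -68, -1],
    [0.4384, -0.1723, 0, 0, 0, -68, -1],
    [0.4384, -0.1723, 0, 0, 0, -68, -1],
  ],
)

```text
clock: 1.35
tcp_pos: [551.9, -172.5, 214.8]
orientation: [0.698, 0.716, -0.0, -0.0]
force: [-0.2, -0.9, 0.7]
grip_width: 1.002
grip_force: 0.0
```

```bash
cat >> h.py <<'E'
from scipy.spatial.transform import Rotation as R
def yaw():
    st=sense(); M=R.from_quat(st["orientation"]).as_matrix()
    print("t",round(st["clock"],2),"tcp",st["tcp_pos"].round(1),"tooly yaw",np.degrees(np.arctan2(M[1,1],M[0,1])).round(2),"toolz",M[:,2].round(4),"F",st["force"].round(1),"T",st["ft_torque"].round(2),"grip",round(st["grip_width"],3),round(st["grip_force"],1)); return st,M
E
python3 - <<'E'
from h import *
yaw()
s=snapshot("wrist"); save(s,"w1"); np.savez("pics/w1.npz",**s); print(s["world_from_camera"].round(3).tolist(),s["mtx"].tolist())
C=cloud(s); ok=s["range_z"]>0
for nm,lo,hi in(("board",20,29),("bar",55,70)):
    m=ok&(C[...,2]>lo)&(C[...,2]<hi)&(abs(C[...,0]-555)<110)&(abs(C[...,1]+172)<100); m=big(m); P=C[m]; print(nm,len(P),rect(P),np.median(P[:,2]))
E
```

```text
t 1.35 tcp [ 551.9 -172.5  214.8] tooly yaw 1.44 toolz [-1.3e-03  1.0e-04 -1.0e+00] F [-0.2 -0.9  0.7] T [-0.06  0.03 -0.02] grip 1.002 0.0
[[1.0, 0.024, 0.005, 549.987], [0.024, -0.964, -0.266, -105.556], [-0.002, 0.266, -0.964, 373.969], [0.0, 0.0, 0.0, 1.0]] [[408.3606952780198, 0.0, 312.0473608222751], [0.0, 408.3606952780198, 240.10890161855713], [0.0, 0.0, 1.0]]
board 22864 (array([ 551.3, -173.2]), array([121.2, 160.7]), np.float32(91.59)) 24.627032974562496
bar 1950 (array([ 551.4, -172.8]), array([11.8, 99.3]), np.float32(91.13)) 64.51687043151443
```

View pics/w1.png

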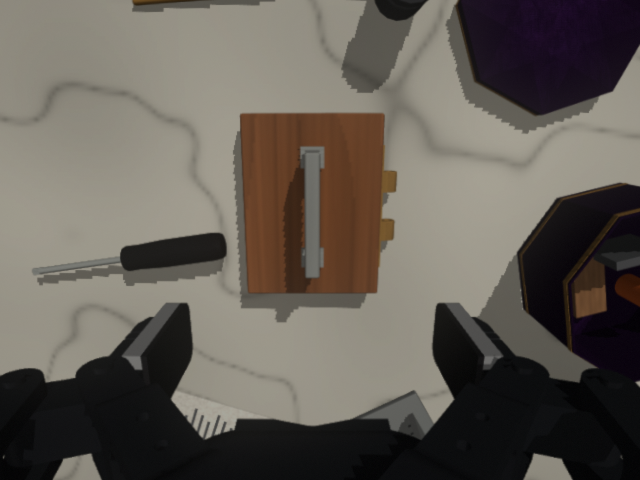

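The wrist view shows the bar at column 312, rows 150–276, midway between the fingers. Everything around the lid is clear. I'll descend and grip.

arm_command(
  targets=[
    [0, 0, 0.05, 0, 0, 0, -1],
    [0, 0, 0.1, 0, 0, 0, -1],
    [0, 0, 0.14, 0, 0, 0, -1],
    [0, 0, 0.168, 0, 0, 0, -1],
    [0, 0, 0.168, 0, 0, 0, -1],
    [0, 0, 0.168, 0, 0, 0, 0],
    [0, 0, 0.168, 0, 0, 0, 1],
    [0, 0, 0.168, 0, 0, 0, 1],
    [0, 0, 0.168, 0, 0, 0, 1],
    [0, 0, 0.168, 0, 0, 0, 1],
  ],
)

```text
clock: 2.65
tcp_pos: [552.5, -172.4, 48.1]
orientation: [0.698, 0.716, -0.0, 0.0]
force: [-0.6, 0.1, 3.1]
grip_width: -0.001
grip_force: 1.7
```

arm_command(
  targets=[
    [0, 0, 0, 0, 0, 0, 1],
    [0, 0, 0, 0, 0, 0, 1],
    [0, 0, 0, 0, 0, 0, 1],
    [0, 0, 0, 0, 0, 0, 1],
  ],
)

```text
clock: 3.15
tcp_pos: [552.5, -172.4, 48.1]
orientation: [0.698, 0.716, -0.0, 0.0]
force: [-1.9, 0.8, 4.4]
grip_width: -0.001
grip_force: 3.0
```

The gripper reads fully shut, so it missed the bar. I'll look before going on.

Run:
```python
from h import *
yaw()
s=snapshot("wrist"); t=snapshot("side"); save(s,"w2"); save(t,"s2")
a=s["image"][100:480,120:520]; b=cv2.resize(t["image"][130:260,300:440],None,fx=2.8,fy=2.923)
b=cv2.resize(b,(390,380)); cv2.imwrite("pics/c2.png",np.hstack([a,b])[:,:,::-1])
C=cloud(t); m=sel(C,t["range_z"]>0,(325,165,415,245),20,29); P=C[big(m)]; print(rect(P),np.median(P[:,2]))
```

```text
t 3.15 tcp [ 552.5 -172.4   48.1] tooly yaw 1.43 toolz [ 3.e-04 -5.e-04 -1.e+00] F [-1.9  0.8  4.4] T [-0.03  0.35 -0.02] grip -0.001 3.0
(array([ 558.2, -172.8]), array([127.4, 163.1]), np.float32(92.02)) 24.760925575584338
```

View pics/c2.png

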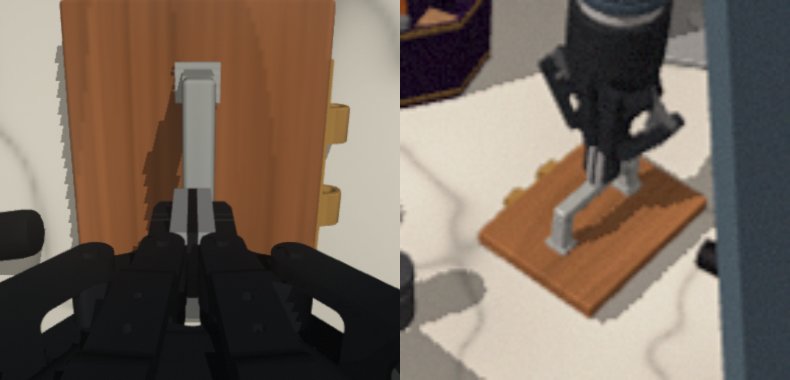

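Wrist view: the pads are shut at crop (190,190–240), and I can't tell whether they are above or beside the bar. In the side view the tips end around the bar. I'll check with depth.

Run:
```python
from h import *
s=snapshot("wrist");C=cloud(s);np.set_printoptions(suppress=True,linewidth=200)
for r in(200,240,280,292,300,310,320,335,350,370,400,415,425): print(r,[tuple(C[r,c].round().astype(int)) for c in(290,298,304,312,318,326,334)])
```

```text
200 [(np.int64(541), np.int64(-138), np.int64(24)), (np.int64(545), np.int64(-137), np.int64(27)), (np.int64(548), np.int64(-130), np.int64(64)), (np.int64(551), np.int64(-130), np.int64(65)), (np.int64(553), np.int64(-130), np.int64(64)), (np.int64(556), np.int64(-130), np.int64(65)), (np.int64(559), np.int64(-130), np.int64(64))]
240 [(np.int64(541), np.int64(-156), np.int64(25)), (np.int64(545), np.int64(-156), np.int64(24)), (np.int64(548), np.int64(-145), np.int64(63)), (np.int64(551), np.int64(-145), np.int64(65)), (np.int64(553), np.int64(-145), np.int64(65)), (np.int64(556), np.int64(-145), np.int64(65)), (np.int64(559), np.int64(-145), np.int64(63))]
280 [(np.int64(542), np.int64(-176), np.int64(24)), (np.int64(545), np.int64(-176), np.int64(24)), (np.int64(549), np.int64(-160), np.int64(65)), (np.int64(552), np.int64(-160), np.int64(65)), (np.int64(554), np.int64(-160), np.int64(65)), (np.int64(557), np.int64(-160), np.int64(65)), (np.int64(560), np.int64(-161), np.int64(63))]
292 [(np.int64(542), np.int64(-182), np.int64(24)), (np.int64(547), np.int64(-162), np.int64(72)),
[... 2579 characters left out ...]
-158), np.int64(137))]
415 [(np.int64(547), np.int64(-163), np.int64(136)), (np.int64(548), np.int64(-180), np.int64(115)), (np.int64(550), np.int64(-181), np.int64(113)), (np.int64(553), np.int64(-221), np.int64(64)), (np.int64(556), np.int64(-220), np.int64(65)), (np.int64(556), np.int64(-181), np.int64(113)), (np.int64(556), np.int64(-163), np.int64(136))]
425 [(np.int64(547), np.int64(-162), np.int64(140)), (np.int64(549), np.int64(-163), np.int64(139)), (np.int64(550), np.int64(-162), np.int64(140)), (np.int64(555), np.int64(-279), np.int64(1)), (np.int64(553), np.int64(-163), np.int64(138)), (np.int64(554), np.int64(-162), np.int64(140)), (np.int64(556), np.int64(-163), np.int64(139))]
```

Run:
```python
from h import *
s=snapshot("side");C=cloud(s)
cv2.imwrite("pics/c3.png",cv2.resize(s["image"][160:230,345:425],(800,600),interpolation=cv2.INTER_CUBIC)[:,:,::-1])
```

```text
(no output)
```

View pics/c3.png

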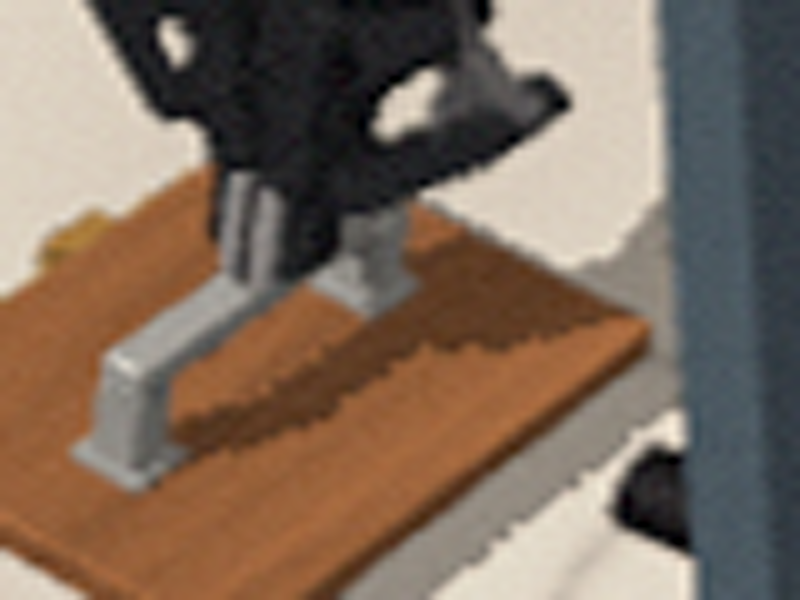

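The shut tips stand on top of the bar: pad bottom at z ≈ 64 while the TCP reads 48. That doesn't agree with the stated 8 mm. I'll check the tip height in the earlier open view, w1.

Run:
```python
from h import *
s=np.load("pics/w1.npz");C=cloud(s)
for u0,u1 in((125,200),(425,500)):
    m=sel(C,s["range_z"]>0,(u0,290,u1,400),120,330); P=C[m]; print(len(P),np.percentile(P[:,2],[0,2,10,50,90]).round(1),P[P[:,2]<np.percentile(P[:,2],8)].mean(0).round(1), "inner x",P[:,0].min().round(1),P[:,0].max().round(1))
yaw()
```

```text
5286 [244.  247.2 252.9 270.  298.2] [ 508.  -171.8  248.7] inner x 494.5 523.7
5263 [243.8 247.  252.7 269.9 299.1] [ 594.7 -169.8  248.5] inner x 578.4 608.0
t 3.35 tcp [ 552.5 -172.4   48.1] tooly yaw 1.44 toolz [ 3.e-04 -5.e-04 -1.e+00] F [-3.   0.6  6.2] T [0.   0.4  0.02] grip -0.002 3.0
```

arm_command(
  targets=[
    [0, 0, -0.04, 0, 0, 0, 1],
    [0, 0, -0.04, 0, 0, 0, 1],
    [0, 0, -0.04, 0, 0, 0, 1],
  ],
)

```text
clock: 3.72
tcp_pos: [552.4, -172.1, 87.1]
orientation: [0.698, 0.716, 0.0, 0.0]
force: [-0.7, -0.6, -0.6]
grip_width: -0.001
grip_force: 0.0
```

Run:
```python
from h import *
yaw()
s=snapshot("wrist");C=cloud(s); save(s,"w4")
m=sel(C,s["range_z"]>0,(270,220,360,420),75,200); P=C[m]; print(len(P),np.percentile(P[:,2],[0,1,2,5,10,50]).round(1))
m=sel(C,s["range_z"]>0,(200,100,420,330),56,72);P=C[big(m)];print("bar",rect(P))
```

```text
t 3.73 tcp [ 552.4 -172.1   87.1] tooly yaw 1.43 toolz [ 1.e-04  0.e+00 -1.e+00] F [-0.7 -0.6 -0.6] T [-0.04  0.05 -0.  ] grip -0.001 0.0
10496 [106.7 110.5 112.1 116.2 121.6 151.4]
bar (array([ 553.9, -151.2]), array([12. , 56.7]), np.float32(91.35))
```

With the shut fingers free, the tips measure 17–19 mm behind the reported TCP, and in contact they stood on the bar top at z 64 with the TCP at 48. The real fingers are therefore about 25 mm shorter than stated, and the bar has to be taken with TCP z ≈ 22. I'll open, descend and re-grip.

arm_command(
  targets=[
    [0, 0, 0, 0, 0, 0, -1],
    [0, 0, 0, 0, 0, 0, -1],
    [0, 0, 0, 0, 0, 0, -1],
    [0, 0, 0, 0, 0, 0, -1],
    [0, 0, 0, 0, 0, 0, -1],
    [0, 0, 0, 0, 0, 0, -1],
  ],
)

```text
clock: 4.53
tcp_pos: [552.4, -172.3, 87.3]
orientation: [0.698, 0.716, -0.0, 0.0]
force: [0.1, 0.2, 0.4]
grip_width: 1.003
grip_force: 0.0
```

arm_command(
  targets=[
    [0, 0, 0.03, 0, 0, 0, -1],
    [0, 0, 0.05, 0, 0, 0, -1],
    [0, 0, 0.065, 0, 0, 0, -1],
    [0, 0, 0.065, 0, 0, 0, -1],
    [0, 0, 0.065, 0, 0, 0, 0],
    [0, 0, 0.065, 0, 0, 0, 0.5],
    [0, 0, 0.065, 0, 0, 0, 1],
    [0, 0, 0.065, 0, 0, 0, 1],
    [0, 0, 0.065, 0, 0, 0, 1],
    [0, 0, 0.065, 0, 0, 0, 1],
  ],
)

```text
clock: 5.78
tcp_pos: [552.9, -172.5, 22.8]
orientation: [0.698, 0.716, 0.0, 0.001]
force: [0.3, 1.1, 4.4]
grip_width: 0.129
grip_force: 59.1
```

arm_command(
  targets=[
    [0, 0, 0, 0, 0, 0, 1],
    [0, 0, 0, 0, 0, 0, 1],
    [0, 0, 0, 0, 0, 0, 1],
    [0, 0, 0, 0, 0, 0, 1],
  ],
)

```text
clock: 6.28
tcp_pos: [552.9, -172.5, 22.8]
orientation: [0.698, 0.716, 0.0, 0.001]
force: [1.2, -0.1, 5.4]
grip_width: 0.129
grip_force: 59.2
```

Run:
```python
from h import *
yaw()
s=snapshot("wrist");C=cloud(s); save(s,"w5")
for r in(270,285,300): print(r,[(C[r,c].round(0)).tolist() for c in(296,304,312,318,328)])
```

```text
t 6.28 tcp [ 552.9 -172.5   22.8] tooly yaw 1.42 toolz [ 1.1e-03 -5.0e-04 -1.0e+00] F [ 1.2 -0.1  5.4] T [ 0.1  -0.01 -0.05] grip 0.129 59.2
270 [[547.0, -148.0, 64.0], [549.0, -148.0, 65.0], [552.0, -147.0, 65.0], [554.0, -147.0, 65.0], [557.0, -148.0, 64.0]]
285 [[547.0, -153.0, 63.0], [549.0, -152.0, 65.0], [552.0, -152.0, 64.0], [554.0, -152.0, 65.0], [557.0, -153.0, 64.0]]
300 [[547.0, -157.0, 65.0], [549.0, -157.0, 65.0], [552.0, -157.0, 65.0], [554.0, -157.0, 64.0], [557.0, -157.0, 65.0]]
```

The bar is gripped now (11 mm opening, 59 N). Lifting.

arm_command(
  targets=[
    [0, 0, -0.015, 0, 0, 0, 1],
    [0, 0, -0.05, 0, 0, 0, 1],
    [0, 0, -0.09, 0, 0, 0, 1],
    [0, 0, -0.13, 0, 0, 0, 1],
    [0, 0, -0.15, 0, 0, 0, 1],
    [0, 0, -0.15, 0, 0, 0, 1],
    [0, 0, -0.15, 0, 0, 0, 1],
  ],
)

```text
clock: 7.2
tcp_pos: [551.5, -171.8, 171.1]
orientation: [0.698, 0.716, -0.0, -0.001]
force: [-0.0, 0.4, -3.1]
grip_width: 0.126
grip_force: 58.9
```

```bash
cat >> h.py <<'E'
def plane(P):
    for _ in range(3):
        c=np.linalg.lstsq(np.c_[P[:,:2]-P[:,:2].mean(0),np.ones(len(P))],P[:,2],rcond=None)[0]
        r=P[:,2]-np.c_[P[:,:2]-P[:,:2].mean(0),np.ones(len(P))]@c; P=P[abs(r)<3]
    return np.degrees(c[:2]).round(2),c[2].round(1)   # tilt dz/dx, dz/dy in deg, mean z
def lidpose(zb,tol=9):
    "board from wrist camera"
    s=snapshot("wrist");C=cloud(s); I=cv2.cvtColor(s["image"],cv2.COLOR_RGB2HSV)
    m=sel(C,s["range_z"]>0,(120,0,520,330),zb-tol,zb+tol)&(I[...,1]>60)&(I[...,0]<17); P=C[big(m)]
    st=sense(); M=R.from_quat(st["orientation"]).as_matrix()
    print("board tilt/z",plane(P),"x range",np.percentile(P[:,0],[.5,99.5]).round(1),"y max",np.percentile(P[:,1],99.5).round(1)); return s,C,P
E
python3 - <<'E'
from h import *
yaw(); s,C,P=lidpose(174); save(s,"w6")
E
```

```text
t 7.2 tcp [ 551.5 -171.8  171.1] tooly yaw 1.42 toolz [-0.0023  0.0012 -1.    ] F [-0.   0.4 -3.1] T [ 0.03  0.05 -0.03] grip 0.126 58.9
board tilt/z (array([-0.14,  0.03]), np.float64(172.8)) x range [491.2 609.2] y max -92.6
```

The lid is held level (tilt < 0.2°), and lid origin z = TCP z − 22.5. I'll refine the box pose by measuring lid and box the same way, so that any camera bias cancels.

Run:
```python
from h import *
def edge(P,ax,a,w):
    # extents along ax in strips of the other axis -> median
    c,s_=np.cos(np.radians(a)),np.sin(np.radians(a)); Q=P[:,:2]@np.array([[c,-s_],[s_,c]]) # to body axes
    lo,hi=[],[]
    o=Q[:,1-ax]; m=np.median(o)
    for t in np.arange(-w,w,4):
        q=Q[(abs(o-m-t)<2)][:,ax]
        if len(q)>3: lo.append(q.min());hi.append(q.max())
    return np.round([np.median(lo),np.median(hi)],1),len(lo)
for n,rl,rb in(("top",(355,200,450,285),(210,185,300,275)),("side",(325,165,415,245),(190,225,310,340))):
    s=np.load("pics/%s0.npz"%n); C=cloud(s); ok=s["range_z"]>0
    I=cv2.cvtColor(s["image"],cv2.COLOR_RGB2HSV); wood=(I[...,0]<16)&(I[...,1]>60)
    for nm,roi,lo,hi,a in(("lid",rl,19,30,1.4),("box",rb,75,86,-.5)):
        P=C[big(sel(C,ok&wood,roi,lo,hi))]
        (x,nx),(y,ny)=edge(P,0,a,70),edge(P,1,a,50)
        b=np.array([x.mean(),y.mean()]); c,s_=np.cos(np.radians(a)),np.sin(np.radians(a))
        print(n,nm,"size",np.ptp(x).round(1),np.ptp(y).round(1),"centre",(b@np.array([[c,s_],[-s_,c]])).round(1),nx,ny)
    # inner opening: points inside footprint well below rim
    P=C[sel(C,ok,rb,73,88)&wood]
    for nm,a in(("box yaw",0),):
        # back wall band: fit line to pts in x>600 ; front band
        for lab,k in(("back",(P[:,0]>612)&(P[:,0]<634)),("front",(P[:,0]>508)&(P[:,0]<524))):
            q=P[k&(abs(P[:,1]-171)<65)]; f=np.polyfit(q[:,1],q[:,0],1); print(n,lab,len(q),"x at y171",np.polyval(f,171).round(1),"yaw",np.degrees(-f[0]).round(2))
        for lab,k in(("left",abs(P[:,1]-246)<9),("right",abs(P[:,1]-96)<9)):
            q=P[k&(abs(P[:,0]-572)<45)]; f=np.polyfit(q[:,0],q[:,1],1); print(n,lab,len(q),"y at x572",np.polyval(f,572).round(1),"yaw",np.degrees(f[0]).round(2))
```

```text
top lid size 117.2 156.0 centre [ 552.2 -172.7] 35 25
top box size 118.2 158.2 centre [571.9 170.6] 35 25
top back 237 x at y171 626.6 yaw -0.69
top front 264 x at y171 517.1 yaw -0.47
top left 168 y at x572 245.3 yaw -0.38
top right 173 y at x572 95.5 yaw -0.59
side lid size 117.2 158.5 centre [ 551.4 -172.2] 35 24
side box size 119.8 159.4 centre [571.9 170.5] 35 25
side back 383 x at y171 625.7 yaw -0.51
side front 414 x at y171 516.3 yaw -0.54
side left 268 y at x572 246.1 yaw -0.63
side right 239 y at x572 96.7 yaw -0.46
```

arm_command(
  targets=[
    [0.04, 0.003, 0, 0, 0, 0, 1],
    [0.09, 0.008, 0, 0, 0, 0, 1],
    [0.145, 0.014, 0, 0, 0, 0.5, 1],
    [0.2, 0.018, 0, 0, 0, 1, 1],
    [0.255, 0.022, 0, 0, 0, 1.5, 1],
    [0.305, 0.026, 0, 0, 0, 1.9, 1],
    [0.335, 0.028, 0, 0, 0, 1.9, 1],
    [0.342, 0.028, 0, 0, 0, 1.9, 1],
    [0.342, 0.028, 0, 0, 0, 1.9, 1],
    [0.342, 0.028, 0, 0, 0, 1.9, 1],
  ],
)

```text
clock: 8.5
tcp_pos: [571.8, 169.0, 171.8]
orientation: [0.71, 0.704, -0.001, -0.0]
force: [-0.3, 0.8, -2.5]
grip_width: 0.129
grip_force: 58.8
```

Run:
```python
from h import *
yaw(); s,C,P=lidpose(174); save(s,"w7")
print(rect(P))
for n in("side","top"): t=snapshot(n); save(t,n+"7"); np.savez("pics/%s7.npz"%n,**t)
```

```text
t 8.5 tcp [571.8 169.  171.8] tooly yaw -0.55 toolz [-9.e-04 -6.e-04 -1.e+00] F [-0.3  0.8 -2.5] T [-0.01  0.02  0.  ] grip 0.129 58.8
board tilt/z (array([-0.09, -0.08]), np.float64(173.5)) x range [512.9 630.6] y max 248.0
(array([571.8, 200.3]), array([ 96.3, 120.4]), np.float32(179.41))
```

Box centre is (571.9, 170.7) with yaw −0.5°; both cameras agree within 0.5 mm. The lid is now over it, 1.7 mm short in y. I'll correct that, biased 1 mm to the back so the knuckles clear the wall, and lower to just above the rim.

arm_command(
  targets=[
    [0.0017, 0.0015, 0.02, 0, 0, 0, 1],
    [0.0017, 0.0015, 0.04, 0, 0, 0, 1],
    [0.0017, 0.0015, 0.05, 0, 0, 0, 1],
    [0.0017, 0.0015, 0.055, 0, 0, 0, 1],
    [0.0017, 0.0015, 0.055, 0, 0, 0, 1],
    [0.0017, 0.0015, 0.055, 0, 0, 0, 1],
  ],
)

```text
clock: 9.4
tcp_pos: [574.0, 172.0, 118.1]
orientation: [0.71, 0.704, 0.001, 0.0]
force: [-0.3, 0.1, -1.9]
grip_width: 0.124
grip_force: 58.8
```

Run:
```python
from h import *
yaw(); s,C,P=lidpose(118.5); save(s,"w8")
t=snapshot("side"); save(t,"s8"); u=snapshot("top"); save(u,"t8")
a=cv2.resize(s["image"][60:420,130:630],(600,432)); print(rect(P))
C=cloud(s); I=cv2.cvtColor(s["image"],cv2.COLOR_RGB2HSV)
m=(s["range_z"]>0)&(I[...,0]>17)&(I[...,0]<30)&(I[...,1]>90)&(I[...,2]>70)&(C[...,2]>60)&(C[...,2]<130)
k,l,st,c=cv2.connectedComponentsWithStats(m.astype(np.uint8))
for i in range(1,k):
    if st[i,4]>15: Q=C[l==i]; print(st[i,4],c[i].round(0),Q.mean(0).round(1),Q.min(0).round(1),Q.max(0).round(1))
cv2.imwrite("pics/c8.png",a[:,:,::-1])
```

```text
t 9.4 tcp [574.  172.  118.1] tooly yaw -0.48 toolz [ 1.5e-03  2.0e-04 -1.0e+00] F [-0.3  0.1 -1.9] T [ 0.09  0.   -0.01] grip 0.124 58.8
board tilt/z (array([ 0.08, -0.03]), np.float64(119.8)) x range [515.  632.8] y max 251.0
(array([574. , 203.2]), array([ 96.5, 120.3]), np.float32(179.54))
33 [467. 178.] [634.5 219.7 118.8] [633.8 216.6 117.5] [635.  222.8 119.8]
24 [466. 196.] [634.3 212.5 119. ] [633.6 209.3 117.7] [634.9 215.2 119.8]
23 [466. 216.] [640.4 201.8 106. ] [633.6 200.4 100.9] [643.3 205.2 119.8]
538 [469. 242.] [639.8 192.2 113.4] [633.4 182.  103.3] [647.3 203.2 120.2]
769 [461. 327.] [640.2 152.1 112.7] [632.8 140.2 101.1] [647.5 175.3 120.3]
```

View pics/c8.png

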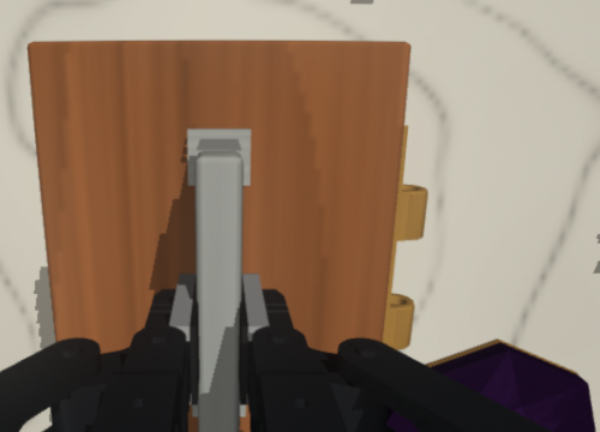

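Wrist view: the lid is level over the box, with its two knuckles on the back edge at crop (412,212) and (400,320). The measured pose may still be settling, so I'll settle and re-read before correcting.

arm_command(
  targets=[
    [0, 0, 0, 0, 0, 0, 1],
    [0, 0, 0, 0, 0, 0, 1],
    [0, 0, 0, 0, 0, 0, 1],
  ],
)

```text
clock: 9.93
tcp_pos: [573.4, 172.0, 117.3]
orientation: [0.71, 0.704, -0.0, 0.0]
force: [0.1, 1.0, -1.2]
grip_width: 0.124
grip_force: 58.8
```

Run:
```python
from h import *
yaw(); lidpose(118.5)
```

```text
t 9.93 tcp [573.4 172.  117.3] tooly yaw -0.47 toolz [-0. -0. -1.] F [ 0.1  1.  -1.2] T [ 0.03  0.01 -0.  ] grip 0.124 58.8
board tilt/z (array([-0.  , -0.03]), np.float64(119.0)) x range [514.5 632.2] y max 250.9
```

arm_command(
  targets=[
    [-0.001, 0, 0.005, 0, 0, 0, 1],
    [-0.001, 0, 0.009, 0, 0, 0, 1],
    [-0.001, 0, 0.012, 0, 0, 0, 1],
    [-0.001, 0, 0.015, 0, 0, 0, 1],
    [-0.001, 0, 0.015, 0, 0, 0, 1],
  ],
)

```text
clock: 10.6
tcp_pos: [573.2, 170.9, 101.9]
orientation: [0.71, 0.704, -0.0, -0.0]
force: [-1.0, -0.4, -2.3]
grip_width: 0.123
grip_force: 58.8
```

arm_command(
  targets=[
    [0, 0, 0.003, 0, 0, 0, 1],
    [0, 0, 0.005, 0, 0, 0, 1],
    [0, 0, 0.007, 0, 0, 0, 1],
    [0, 0, 0.007, 0, 0, 0, 1],
    [0, 0, 0.007, 0, 0, 0, 1],
  ],
)

```text
clock: 11.22
tcp_pos: [573.2, 171.0, 95.2]
orientation: [0.71, 0.704, -0.0, -0.0]
force: [-1.1, -0.5, -2.7]
grip_width: 0.125
grip_force: 58.8
```

Run:
```python
from h import *
yaw(); lidpose(98)
```

```text
t 11.22 tcp [573.2 171.   95.2] tooly yaw -0.47 toolz [-6.e-04 -0.e+00 -1.e+00] F [-1.1 -0.5 -2.7] T [ 0.07  0.23 -0.04] grip 0.125 58.8
board tilt/z (array([-0.18,  0.  ]), np.float64(96.9)) x range [514.1 631.9] y max 250.0
```

The knuckles have entered the gaps without force; the board is 3 mm above the rim. I'll find the wall stop by drawing the lid gently to the front.

arm_command(
  targets=[
    [0, -0.0005, 0, 0, 0, 0, 1],
    [0, -0.001, 0, 0, 0, 0, 1],
    [0, -0.001, 0, 0, 0, 0, 1],
  ],
)

```text
clock: 11.65
tcp_pos: [572.6, 171.0, 95.5]
orientation: [0.71, 0.704, 0.0, 0.0]
force: [-0.3, -0.3, -3.0]
grip_width: 0.128
grip_force: 58.8
```

arm_command(
  targets=[
    [0, -0.0005, 0, 0, 0, 0, 1],
    [0, -0.0005, 0, 0, 0, 0, 1],
  ],
)

```text
clock: 11.9
tcp_pos: [571.9, 171.0, 95.3]
orientation: [0.71, 0.704, 0.0, 0.0]
force: [0.0, 0.3, -3.1]
grip_width: 0.129
grip_force: 58.8
```

arm_command(
  targets=[
    [0, -0.0005, 0, 0, 0, 0, 1],
    [0, -0.0005, 0, 0, 0, 0, 1],
  ],
)

```text
clock: 12.15
tcp_pos: [571.4, 171.0, 95.3]
orientation: [0.71, 0.704, -0.0, -0.0]
force: [0.4, -0.5, -2.7]
grip_width: 0.128
grip_force: 58.8
```

arm_command(
  targets=[
    [0, -0.0005, 0, 0, 0, 0, 1],
    [0, -0.0005, 0, 0, 0, 0, 1],
  ],
)

```text
clock: 12.4
tcp_pos: [570.9, 171.0, 95.3]
orientation: [0.71, 0.704, -0.0, 0.0]
force: [0.2, -0.4, -2.7]
grip_width: 0.129
grip_force: 58.8
```

arm_command(
  targets=[
    [0, -0.0005, 0, 0, 0, 0, 1],
    [0, -0.0005, 0, 0, 0, 0, 1],
  ],
)

```text
clock: 12.65
tcp_pos: [570.4, 171.0, 95.3]
orientation: [0.71, 0.704, -0.0, -0.0]
force: [0.3, -0.5, -3.2]
grip_width: 0.125
grip_force: 58.8
```

arm_command(
  targets=[
    [0, -0.0005, 0, 0, 0, 0, 1],
    [0, -0.0005, 0, 0, 0, 0, 1],
  ],
)

```text
clock: 12.9
tcp_pos: [570.1, 171.0, 95.4]
orientation: [0.71, 0.704, 0.0, 0.0]
force: [0.8, 0.6, -3.0]
grip_width: 0.129
grip_force: 58.8
```

arm_command(
  targets=[
    [0, -0.0005, 0, 0, 0, 0, 1],
    [0, -0.0005, 0, 0, 0, 0, 1],
  ],
)

```text
clock: 13.15
tcp_pos: [569.8, 171.0, 95.5]
orientation: [0.71, 0.704, 0.0, 0.0]
force: [1.3, -0.4, -2.6]
grip_width: 0.125
grip_force: 58.8
```

Run:
```python
from h import *
yaw(); lidpose(98)
```

```text
t 13.15 tcp [569.8 171.   95.5] tooly yaw -0.48 toolz [ 8.e-04  1.e-04 -1.e+00] F [ 1.3 -0.4 -2.6] T [-0.   -0.35 -0.02] grip 0.125 58.8
board tilt/z (array([ 0.19, -0.05]), np.float64(97.2)) x range [510.9 628.6] y max 250.0
```

arm_command(
  targets=[
    [0, -0.0005, 0, 0, 0, 0, 1],
    [0, -0.0005, 0, 0, 0, 0, 1],
  ],
)

```text
clock: 13.45
tcp_pos: [569.4, 171.0, 95.5]
orientation: [0.71, 0.704, 0.0, 0.0]
force: [2.2, -1.3, -1.5]
grip_width: 0.126
grip_force: 58.8
```

arm_command(
  targets=[
    [0, -0.0005, 0, 0, 0, 0, 1],
    [0, -0.0005, 0, 0, 0, 0, 1],
  ],
)

```text
clock: 13.7
tcp_pos: [569.0, 171.0, 95.6]
orientation: [0.71, 0.704, 0.0, 0.0]
force: [3.5, -0.1, -2.8]
grip_width: 0.127
grip_force: 58.8
```

Run:
```python
from h import *
yaw(); lidpose(98)
```

```text
t 13.7 tcp [569.  171.   95.6] tooly yaw -0.48 toolz [ 0.0012  0.     -1.    ] F [ 3.5 -0.1 -2.8] T [ 0.   -0.71 -0.07] grip 0.127 58.8
board tilt/z (array([ 0.6 , -0.04]), np.float64(97.3)) x range [510.4 628.1] y max 250.0
```

Contact is confirmed: force and torque rise steadily from TCP x ≈ 570.3, so in line is TCP x ≈ 571.4, and vision says 571.9. I'll back off to about 571.5, then lower onto the rim.

arm_command(
  targets=[
    [0, 0.0015, 0, 0, 0, 0, 1],
    [0, 0.0032, 0, 0, 0, 0, 1],
    [0, 0.0032, 0, 0, 0, 0, 1],
    [0, 0.0032, 0.001, 0, 0, 0, 1],
    [0, 0.0032, 0.002, 0, 0, 0, 1],
    [0, 0.0032, 0.003, 0, 0, 0, 1],
    [0, 0.0032, 0.003, 0, 0, 0, 1],
    [0, 0.0032, 0.003, 0, 0, 0, 1],
  ],
)

```text
clock: 14.75
tcp_pos: [571.4, 171.0, 92.8]
orientation: [0.71, 0.704, -0.0, -0.0]
force: [-3.8, -0.9, 5.4]
grip_width: 0.131
grip_force: 59.9
```

Run:
```python
from h import *
yaw(); lidpose(95)
```

```text
t 14.75 tcp [571.4 171.   92.8] tooly yaw -0.47 toolz [-2.e-04 -0.e+00 -1.e+00] F [-3.8 -0.9  5.4] T [-0.06  0.67  0.01] grip 0.131 59.9
board tilt/z (array([-0.03, -0.06]), np.float64(94.6)) x range [512.4 630.1] y max 250.0
```

The lid touches the rim and is level. Now pressing.

arm_command(
  targets=[
    [0, 0, 0.0007, 0, 0, 0, 1],
    [0, 0, 0.0014, 0, 0, 0, 1],
    [0, 0, 0.002, 0, 0, 0, 1],
    [0, 0, 0.002, 0, 0, 0, 1],
    [0, 0, 0.002, 0, 0, 0, 1],
  ],
)

```text
clock: 15.42
tcp_pos: [571.4, 171.0, 92.8]
orientation: [0.71, 0.704, 0.0, 0.0]
force: [-9.0, -1.6, 17.5]
grip_width: 0.128
grip_force: 61.6
```

Run:
```python
from h import *
yaw(); s,C,P=lidpose(95); save(s,"w9")
t=snapshot("side"); save(t,"s9"); u=snapshot("top"); save(u,"t9")
a=cv2.resize(t["image"][200:345,180:320],(400,414)); b=cv2.resize(s["image"][100:390,330:610],(400,414))
cv2.imwrite("pics/c9.png",np.hstack([a,b])[:,:,::-1])
I=cv2.cvtColor(s["image"],cv2.COLOR_RGB2HSV)
m=(s["range_z"]>0)&(I[...,0]>17)&(I[...,0]<32)&(I[...,1]>90)&(I[...,2]>50)&(C[...,2]>60)&(C[...,2]<92)&(C[...,0]>628)&(C[...,0]<655)
P=C[m]
for y0 in np.arange(110,235,4):
    q=P[abs(P[:,1]-y0)<2]
    if len(q)>4: print(y0,len(q),"top z",np.percentile(q[:,2],97).round(1),"back x",np.percentile(q[:,0],97).round(1))
```

```text
t 15.43 tcp [571.4 171.   92.8] tooly yaw -0.46 toolz [ 1.e-03 -1.e-04 -1.e+00] F [-9.  -1.6 17.5] T [-0.27  1.39 -0.01] grip 0.128 61.6
board tilt/z (array([-0.04, -0.08]), np.float64(94.6)) x range [512.4 630.1] y max 250.0
134 10 top z 84.6 back x 644.6
138 8 top z 87.7 back x 643.3
142 120 top z 88.1 back x 643.3
146 126 top z 88.2 back x 643.6
150 130 top z 88.3 back x 643.4
154 131 top z 88.4 back x 643.8
158 46 top z 88.0 back x 644.3
162 93 top z 88.1 back x 642.8
166 101 top z 88.2 back x 644.4
170 103 top z 88.4 back x 643.0
174 100 top z 88.3 back x 643.3
178 116 top z 88.5 back x 644.6
182 40 top z 88.4 back x 644.3
186 130 top z 88.6 back x 643.1
190 122 top z 88.5 back x 643.3
194 117 top z 88.7 back x 644.0
198 114 top z 88.5 back x 644.0
202 36 top z 88.3 back x 644.7
206 79 top z 88.1 back x 644.7
210 94 top z 88.2 back x 643.4
214 83 top z 88.3 back x 645.2
218 92 top z 88.5 back x 644.9
222 116 top z 88.2 back x 645.0
```

View pics/c9.png

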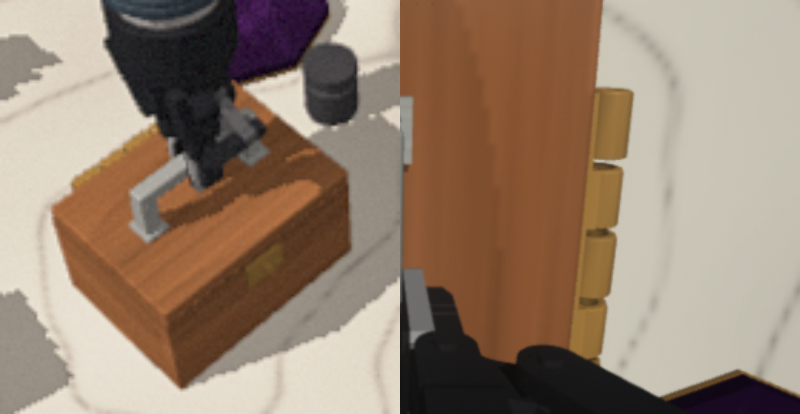

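Side view: the lid sits flush on the box. In the wrist crop the knuckles alternate box/lid/box/lid at rows 125/195/265/330 with even gaps, almost in line. I'll check the x-alignment at sub-pixel level.

```bash
cat > al.py <<'E'
from h import *
yaw(); s,C,P0=lidpose(95)
I=s["image"].astype(float); sat=cv2.GaussianBlur((I[...,0]-I[...,2]),(0,0),.8)
T=s["world_from_camera"]; pts=[]
for r in range(150,352):
    row=sat[r,440:530]; k=np.where(row>40)[0]
    if len(k)==0: continue
    c=k.max(); f=row[max(0,c-6):c+1].max()/2; j=c
    while j<88 and row[j]>f: j+=1
    while j>0 and row[j]<f: j-=1
    u=440+j+(row[j]-f)/(row[j]-row[j+1])
    n=cv2.undistortPoints(np.array([[[u,float(r)]]]),s["mtx"],s["dist_coeffs"])[0,0]
    d=T[:3,:3]@np.r_[n,1]; p=T[:3,3]+d*(82-T[2,3])/d[2]; pts.append(p)
p=np.array(pts); x=p[:,0]+np.tan(np.radians(-.53))*(-1)*(p[:,1]-171)*-1   # remove box yaw
for nm,y0 in(("box+",214.5),("lid+",192.4),("box0",170.4),("lid-",148.4)):
    q=x[abs(p[:,1]-y0)<7]; print(nm,len(q),q.size and np.median(q).round(2),q.size and q.std().round(2))
E
python3 al.py
```

```text
t 15.57 tcp [571.4 171.   92.8] tooly yaw -0.46 toolz [ 9.e-04 -1.e-04 -1.e+00] F [-9.3 -1.6 16.7] T [-0.22  1.47 -0.03] grip 0.126 61.6
board tilt/z (array([-0.04, -0.07]), np.float64(94.6)) x range [512.4 630.1] y max 250.0
box+ 34 646.24 0.04
lid+ 31 645.76 0.02
box0 29 646.11 0.04
lid- 27 645.75 0.03
```

The lid is 0.4 mm too far to the front. I'll unload, shift +0.4 mm and press again.

arm_command(
  targets=[
    [0, 0, -0.002, 0, 0, 0, 1],
    [0, 0, -0.004, 0, 0, 0, 1],
    [0, 0.0004, -0.004, 0, 0, 0, 1],
    [0, 0.0004, -0.004, 0, 0, 0, 1],
  ],
)

```text
clock: 16.12
tcp_pos: [572.0, 170.9, 93.8]
orientation: [0.71, 0.704, -0.0, -0.0]
force: [-0.2, 0.1, -2.5]
grip_width: 0.131
grip_force: 58.8
```

```bash
python3 al.py
```

```text
t 16.12 tcp [572.  170.9  93.8] tooly yaw -0.48 toolz [-6.e-04 -0.e+00 -1.e+00] F [-0.2  0.1 -2.5] T [ 0.02 -0.03 -0.  ] grip 0.131 58.8
board tilt/z (array([-0.09, -0.05]), np.float64(95.4)) x range [513.  630.7] y max 249.9
box+ 33 646.22 0.04
lid+ 31 646.74 0.03
box0 29 646.11 0.04
lid- 27 646.71 0.05
```

arm_command(
  targets=[
    [0, -0.0001, 0.0007, 0, 0, 0, 1],
    [0, -0.0001, 0.0014, 0, 0, 0, 1],
    [0, -0.0001, 0.0021, 0, 0, 0, 1],
    [0, -0.0001, 0.003, 0, 0, 0, 1],
    [0, -0.0001, 0.004, 0, 0, 0, 1],
    [0, -0.0001, 0.005, 0, 0, 0, 1],
    [0, -0.0001, 0.005, 0, 0, 0, 1],
    [0, -0.0001, 0.005, 0, 0, 0, 1],
  ],
)

```text
clock: 17.18
tcp_pos: [572.0, 171.0, 92.8]
orientation: [0.71, 0.704, 0.001, 0.001]
force: [-9.4, -2.5, 19.5]
grip_width: 0.128
grip_force: 61.9
```

```bash
python3 al.py
```

```text
t 17.18 tcp [572.  171.   92.8] tooly yaw -0.46 toolz [ 2.e-03 -2.e-04 -1.e+00] F [-9.4 -2.5 19.5] T [-0.26  1.47  0.  ] grip 0.128 61.9
board tilt/z (array([-0.04, -0.07]), np.float64(94.6)) x range [512.9 630.6] y max 250.0
box+ 34 646.24 0.05
lid+ 31 646.3 0.03
box0 30 646.1 0.04
lid- 27 646.28 0.03
```

The lid is seated level and aligned within 0.15 mm at about 22 N. I'll relieve part of the sideways force and press a little more firmly.

arm_command(
  targets=[
    [0, -0.0005, 0.0005, 0, 0, 0, 1],
    [0, -0.001, 0.001, 0, 0, 0, 1],
    [0, -0.0015, 0.0015, 0, 0, 0, 1],
    [0, -0.0015, 0.0015, 0, 0, 0, 1],
    [0, -0.0015, 0.0015, 0, 0, 0, 1],
  ],
)

```text
clock: 17.85
tcp_pos: [572.1, 171.0, 92.8]
orientation: [0.71, 0.704, 0.002, 0.002]
force: [-7.6, -2.4, 24.8]
grip_width: 0.129
grip_force: 62.7
```

```bash
python3 al.py
```

```text
t 17.85 tcp [572.1 171.   92.8] tooly yaw -0.46 toolz [ 0.0059  0.     -1.    ] F [-7.6 -2.4 24.8] T [-0.35  1.37 -0.03] grip 0.129 62.7
board tilt/z (array([-0.03, -0.07]), np.float64(94.6)) x range [512.9 630.6] y max 250.0
box+ 33 646.24 0.04
lid+ 31 646.31 0.03
box0 29 646.12 0.04
lid- 28 646.28 0.03
```

Aligned, level, and pressed with about 27 N. I'll hold briefly to confirm it is stable, then hand in.

arm_command(
  targets=[
    [0, 0, 0, 0, 0, 0, 1],
    [0, 0, 0, 0, 0, 0, 1],
    [0, 0, 0, 0, 0, 0, 1],
    [0, 0, 0, 0, 0, 0, 1],
    [0, 0, 0, 0, 0, 0, 1],
    [0, 0, 0, 0, 0, 0, 1],
  ],
)

```text
clock: 18.65
tcp_pos: [572.1, 171.0, 92.8]
orientation: [0.71, 0.704, 0.002, 0.002]
force: [-8.5, -1.4, 25.3]
grip_width: 0.122
grip_force: 62.7
```

```bash
python3 al.py && python3 -c "
from bench import close_job; print(close_job())"
```

```text
t 18.65 tcp [572.1 171.   92.8] tooly yaw -0.46 toolz [ 5.9e-03  1.0e-04 -1.0e+00] F [-8.5 -1.4 25.3] T [-0.34  1.27  0.  ] grip 0.122 62.7
board tilt/z (array([-0.04, -0.07]), np.float64(94.6)) x range [512.9 630.6] y max 250.0
box+ 33 646.24 0.04
lid+ 31 646.31 0.02
box0 29 646.12 0.03
lid- 28 646.29 0.04
the job is handed in; nothing more can be done
None
```

The job is handed in at 18.7 s: the lid sits level on the rim with its knuckles between the box's and in line with them to about 0.2 mm by the wrist camera, and the handle is still gripped and pressed down with about 27 N; a first grip closed above the bar and had to be redone.

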